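Find the rocking corner of the jig plate and press its shim flat

TASK

One corner of the aluminium jig plate on the cutting mat rocks. Press down on the blue corner spots with the fingertips until you have felt the one that rocks, then press that corner's orange shim tab down flat. Leave the other three tabs standing, do not lift or shift the plate, and leave everything else on the bench where it is.

Things in the scene. Friction and masses are not known exactly. Their poses are not given: they have to be found in the camera images.
- bed: fixed dark steel bed of the jig, 170 x 220 x 6 mm; origin under its centre on the work surface, z up. Its x axis points roughly away from the robot, turned up to 20 degrees either way. Carries the four shim tabs, two along each long (+y and -y) side
- plate: loose aluminium jig plate, 160 (x) x 140 (y) x 8 mm, 0.6 kg, lying level on four feet hidden below it, with a white card pattern on top and two 10 mm brass pins at the middle of its -x edge; axes parallel to the bed's. Origin at the centre of its underside, 38 mm above the work surface; top at 46 mm
- corner_1 (a point): blue spot (18 mm across) on the plate's top, right above the foot at corner 1 (near the robot, left side (+y); -55 mm in x, 48 mm in y from the plate's centre), 46 mm above the work surface: the point to press. Three of the feet are solid: there the plate gives less than 2 mm. One, a different one each time, is on a weak spring: there the plate starts to rock at about 4 N, goes down about 6 mm by about 9 N, then stops, and comes back up when let go
- corner_2 (a point): blue spot (18 mm across) on the plate's top, right above the foot at corner 2 (far from the robot, left side (+y); 55 mm in x, 48 mm in y from the plate's centre), 46 mm above the work surface: the point to press. Three of the feet are solid: there the plate gives less than 2 mm. One, a different one each time, is on a weak spring: there the plate starts to rock at about 4 N, goes down about 6 mm by about 9 N, then stops, and comes back up when let go
- corner_3 (a point): blue spot (18 mm across) on the plate's top, right above the foot at corner 3 (far from the robot, right side (-y); 55 mm in x, -48 mm in y from the plate's centre), 46 mm above the work surface: the point to press. Three of the feet are solid: there the plate gives less than 2 mm. One, a different one each time, is on a weak spring: there the plate starts to rock at about 4 N, goes down about 6 mm by about 9 N, then stops, and comes back up when let go
- corner_4 (a point): blue spot (18 mm across) on the plate's top, right above the foot at corner 4 (near the robot, right side (-y); -55 mm in x, -48 mm in y from the plate's centre), 46 mm above the work surface: the point to press. Three of the feet are solid: there the plate gives less than 2 mm. One, a different one each time, is on a weak spring: there the plate starts to rock at about 4 N, goes down about 6 mm by about 9 N, then stops, and comes back up when let go
- tab_1_press (a point): point to press on the upper face of corner 1's orange shim tab (26 mm wide, 40 mm long), 30 mm out from its hinge. The tab stands beside the plate next to that corner's blue spot, sloping up and away; its hinge runs along the plate's edge, 10 mm outside it, 30 mm up. Tab flat: this point is 32 mm above the work surface, 110 mm in y from the bed's centre, the tab level just over its grey block
- tab_2_press (a point): point to press on the upper face of corner 2's orange shim tab (26 mm wide, 40 mm long), 30 mm out from its hinge. The tab stands beside the plate next to that corner's blue spot, sloping up and away; its hinge runs along the plate's edge, 10 mm outside it, 30 mm up. Tab flat: this point is 32 mm above the work surface, 110 mm in y from the bed's centre, the tab level just over its grey block
- tab_3_press (a point): point to press on the upper face of corner 3's orange shim tab (26 mm wide, 40 mm long), 30 mm out from its hinge. The tab stands beside the plate next to that corner's blue spot, sloping up and away; its hinge runs along the plate's edge, 10 mm outside it, 30 mm up. Tab flat: this point is 32 mm above the work surface, 110 mm in y from the bed's centre, the tab level just over its grey block
- tab_4_press (a point): point to press on the upper face of corner 4's orange shim tab (26 mm wide, 40 mm long), 30 mm out from its hinge. The tab stands beside the plate next to that corner's blue spot, sloping up and away; its hinge runs along the plate's edge, 10 mm outside it, 30 mm up. Tab flat: this point is 32 mm above the work surface, 110 mm in y from the bed's centre, the tab level just over its grey block
- tab_1 (a joint): angle of shim tab 1: 0 to 0.08 rad standing (35 to 30 degrees up), 0.6 rad flat. It stays where it is left; pressing it down 30 mm from the hinge takes about 8 N. Only the tab of the rocking corner can go flat (its inner end then props that foot); the others jam at about 0.3 rad
- tab_2 (a joint): angle of shim tab 2: 0 to 0.08 rad standing (35 to 30 degrees up), 0.6 rad flat. It stays where it is left; pressing it down 30 mm from the hinge takes about 8 N. Only the tab of the rocking corner can go flat (its inner end then props that foot); the others jam at about 0.3 rad
- tab_3 (a joint): angle of shim tab 3: 0 to 0.08 rad standing (35 to 30 degrees up), 0.6 rad flat. It stays where it is left; pressing it down 30 mm from the hinge takes about 8 N. Only the tab of the rocking corner can go flat (its inner end then props that foot); the others jam at about 0.3 rad
- tab_4 (a joint): angle of shim tab 4: 0 to 0.08 rad standing (35 to 30 degrees up), 0.6 rad flat. It stays where it is left; pressing it down 30 mm from the hinge takes about 8 N. Only the tab of the rocking corner can go flat (its inner end then props that foot); the others jam at about 0.3 rad
- weight: brass weight, 34 mm across, 28 mm high, standing at the middle of the plate; origin under its centre. Leave alone
- tin: small open steel tin, 42 mm across, 30 mm high, on the mat outside the +y tabs; origin under its centre. Leave alone
- awl: awl with wooden handle, about 140 mm, lying along the -y side of the bed, outside the tabs. Leave alone
- glue: blue glue bottle, 42 x 24 x 86 mm, left on the mat; origin under its centre. Leave alone
- tape: yellow roll of tape, 90 mm across, 24 mm high, right on the mat; origin under its centre. Leave alone
- hammer: hammer, 220 mm, lying far right on the table. Leave alone
- last: green shoe last, about 220 mm long, 92 mm high, far left; origin under its sole. Leave alone

How it is judged (in metres and radians):
On the way, in this order (a step that is already met when the one before it is completed fails the run):
1. the rocking corner has been pressed with the fingers and has gone down by at least 3.5 mm (((height (world z) of corner_1 below 0.0425 m and contact force between the fingers and plate above 2 N) or (height (world z) of corner_2 below 0.0425 m and contact force between the fingers and plate above 2 N) or (height (world z) of corner_3 below 0.0425 m and contact force between the fingers and plate above 2 N) or (height (world z) of corner_4 below 0.0425 m and contact force between the fingers and plate above 2 N))), for 0.1 s.
2. that corner's shim tab is pressed flat, the other three standing (((value of joint tab_1 above 0.52 rad and value of joint each of tab_2, tab_3, tab_4 below 0.22 rad) or (value of joint tab_2 above 0.52 rad and value of joint each of tab_1, tab_3, tab_4 below 0.22 rad) or (value of joint tab_3 above 0.52 rad and value of joint each of tab_1, tab_2, tab_4 below 0.22 rad) or (value of joint tab_4 above 0.52 rad and value of joint each of tab_1, tab_2, tab_3 below 0.22 rad))), for 0.2 s.
At the end, for the whole second after the job is handed in: exactly one tab, that of the rocking corner, is flat (over 0.52 rad) and the other three stand (under 0.22 rad); the plate lies level on its feet, at rest, within 12 mm of its start, with the brass weight still on its middle (((value of joint tab_1 above 0.52 rad and value of joint each of tab_2, tab_3, tab_4 below 0.22 rad) or (value of joint tab_2 above 0.52 rad and value of joint each of tab_1, tab_3, tab_4 below 0.22 rad) or (value of joint tab_3 above 0.52 rad and value of joint each of tab_1, tab_2, tab_4 below 0.22 rad) or (value of joint tab_4 above 0.52 rad and value of joint each of tab_1, tab_2, tab_3 below 0.22 rad)) and angle between plate's own z axis and vertical below 0.02 rad and distance of plate from where it was at the start of the episode below 0.012 m and linear speed of plate below 0.02 m/s and z of corner_1 in the frame of bed above 0.044 m and horizontal distance between weight and plate below 0.035 m); the robot touches nothing.
It fails at once if a second shim tab was pressed (over 0.22 rad) (value of joint each of tab_1, tab_2 above 0.22 rad or value of joint each of tab_1, tab_3 above 0.22 rad or value of joint each of tab_1, tab_4 above 0.22 rad or value of joint each of tab_2, tab_3 above 0.22 rad or value of joint each of tab_2, tab_4 above 0.22 rad or value of joint each of tab_3, tab_4 above 0.22 rad).
It fails at once if the plate was lifted or shifted by more than 12 mm (height (world z) of plate above 0.046 m or distance of plate from where it was at the start of the episode above 0.012 m).
It fails at once if a bystander was moved by more than 25 mm (distance of any of weight, tin, awl, glue, tape, hammer, last from where it was at the start of the episode above 0.025 m).
It fails at once if the glue bottle, tin or brass weight was tipped over (angle between any of glue, tin, weight's own z axis and vertical above 0.5 rad).
It also fails if it takes over 64 s, if anything falls off the work surface, if the arm or the gripper's body presses on something with over 40 N, if the wrist force passes 120 N, or if a joint passes its speed limit or range.

ROBOT

A 7-joint arm with a two-finger parallel gripper is mounted at the origin on the work surface. World frame = base frame: x ahead of the robot, y to its left, z up, the work surface at z = 0. Lengths are in mm, angles in rad, forces in N, time in s.
With the tool pointing down it reaches from about 425 to 1025 mm from the base axis. Payload 9.4 kg.
Tool frame: the origin (TCP) lies midway between the tips of the shut fingers; the grasp point (between the pads) lies bot.pinch_z behind it (bot.pinch_z is the distance from the TCP to the grasp point, in mm); z points along the fingers, y is the direction in which the jaws open and shut (so a half turn about z gives the same grasp; the last joint's range is limited). The gripper opens to 93 mm and grips with 3 to 60 N. Pads are 15 mm wide; open, the fingers measure 128 mm over their backs; the gripper's body (75 mm by 188 mm) begins 65 mm behind the grasp point.
Start: joints at [-1.27, 0.599, -0.003, 1.599, 0.002, 0.943, -0.08], TCP at [267.44, 673.869, 218.618] pointing down, gripper open.
Joint ranges: [-2.57, 2.57], [-0.35, 1.97], [-1.29, 1.29], [0.11, 2.56], [-1.05, 4.19], [0.11, 1.86], [-2.63, 2.63]. Speed limits (rad/s): [2.22, 2.22, 3.01, 3.01, 3.14, 3.14, 3.14].

INTERFACE

Orientations are given as a unit quaternion [x, y, z, w].
In Python, from rig import bot, capture, workorder gives the robot as it stands. The module is installed in compiled form; this text tells all that it offers.
- The arm moves only by the tool servo_tool, never from a script. Its argument "deltas" is a list that holds one entry, the list of rows, each a list of 7 numbers: the shift along the tool's x, y, z in m, then the turn, a rotation vector about the tool's x, y, z in rad, then the closure, from -1 (fully open) to 1 (shut), so that 0 is half open. A call has 1 to 20 rows; each row is the pose to reach, as a shift and turn from the pose commanded when the call began, along the tool's axes at that moment; what a row does not reach only later rows make up. A row lasts 1/12 s, in which the tool goes at most 41.7 mm and 7.16 degrees, less where a joint would pass 70% of its speed; a pose out of reach is approached as far as the arm can. A call with a gripper value outside its range is refused whole. The fingers move at their own pace and stop on an object; "squeeze" is the grip in N (left out, the last holds). Time passes only in rows, so rows that repeat a pose let the fingers close. It gives the time, the measured TCP pose, the force and the opening at its end, in the units of the state.
- bot.get_state(): the state, without advancing time (a new reading comes with each control period).
- capture(name): name is "scene" or "top" or "wrist"; returns a dict with "frame" (384x512x3 uint8, red, green, blue), "depth" (384x512 float32, mm along the optical axis (not along the pixel's ray), 0 where there is no reading), "fov_y" (degrees; the focal length in pixels is half the picture's height over the tangent of half this angle, whatever the lens; pixels are square), "cx", "cy" (the principal point, pixels), "rvec" (rotation vector, rad) and "tvec" (3), from world to camera coordinates, as OpenCV has them. Camera axes: x right, y down, z forward; pixel columns grow to the right and rows downward; lengths in mm; the calibration is good to about 2 mm. A picture is of the moment at which its call begins.
- workorder.close_job(): hands the job in, once; it reports no verdict.
The state is a dict: "time_s": time; "qpos": joint angles; "qd": joint speeds; "joint_torque": joint torques, N m; "tcp_pos": TCP position; "eef_rot": TCP orientation; "ft_force": force on the tool from outside, world axes, zero at the start; "wrist_torque": the same for the moment, N m; "width": finger opening in mm.
Only numpy, scipy, OpenCV 4.12 (cv2) and the standard library are available. Lean on these libraries where they do the work, as an engineer would, in place of code of your own. Each camera call takes 0.05 s, during which the arm holds its last target. There are 200 camera calls.

## Working session

There is one attempt and no reset: what is moved stays moved. The work goes in short steps, Python scripts to look and compute and a tool call to move; the robot and the scene stay as the last step left them, time stands still between calls to the robot, and variables do not carry over. Pictures are saved under pics/ and viewed, about 8 in all and at most 12, crops included, and the job is handed in when it is done.

Besides the shell and the picture viewer there is one more tool, called after "Emit:" by a JSON object that holds its "method" and its "body". servo_tool: Moves the arm, as the interface text tells. Its arguments: {"type":"object","properties":{"deltas":{"type":"array"},"squeeze":{"type":"number"}},"required":["deltas"]}

```bash
mkdir -p pics
cat > h.py <<'E'
import numpy as np, cv2
from rig import bot, capture, workorder
def cap(n,name=None):
    c=capture(n); f=192/np.tan(np.radians(c['fov_y'])/2)
    c['K']=np.array([[f,0,c['cx']],[0,f,c['cy']],[0,0,1]]); c['R']=cv2.Rodrigues(np.array(c['rvec'],float))[0]; c['t']=np.array(c['tvec'],float).ravel()
    if name: cv2.imwrite('pics/'+name,c['frame'][:,:,::-1])
    return c
def ray(c,u,v,z):
    d=c['R'].T@np.linalg.inv(c['K'])@[u,v,1]; o=-c['R'].T@c['t']
    return o+d*(z-o[2])/d[2]
def proj(c,p):
    q=c['K']@(c['R']@np.array(p)+c['t']); return q[:2]/q[2]
E
python3 - <<'E'
from h import *
s=bot.get_state(); print({k:np.round(v,4) for k,v in s.items()}, bot.pinch_z)
a=cap('top','top0.png'); b=cap('scene','scene0.png')
cv2.imwrite('pics/both.png',cv2.resize(np.hstack([a['frame'],b['frame']])[:,:,::-1],(800,300)))
for c in(a,b): print(-c['R'].T@c['t'])
hsv=cv2.cvtColor(a['frame'],cv2.COLOR_RGB2HSV)
for nm,lo,hi,z in (('blue',(95,90,50),(130,255,255),46),('orange',(5,150,80),(20,255,255),40)):
    n,l,st,ce=cv2.connectedComponentsWithStats(cv2.inRange(hsv,lo,hi))
    for i in range(1,n):
        if st[i,4]>15: print(nm,st[i],ce[i].round(1),ray(a,*ce[i],z).round(1))
E
```

```text
{'time_s': np.float64(0.0), 'qpos': array([-1.2697,  0.6001, -0.0025,  1.6001,  0.0018,  0.9429, -0.0798]), 'qd': array([ 0.0016, -0.0013,  0.0014,  0.0004, -0.0004, -0.0003, -0.0005]), 'joint_torque': array([ 1.40000e-03, -7.65084e+01,  1.49810e+00, -2.52339e+01,
       -5.23000e-02,  1.73000e-02,  2.00000e-04]), 'tcp_pos': array([267.2766, 673.4035, 217.7449]), 'eef_rot': array([ 1.877e-01,  9.822e-01, -8.000e-04, -1.000e-04]), 'ft_force': array([ 0.1584, -0.5685,  0.6109]), 'wrist_torque': array([-0.0243, -0.0123, -0.0077]), 'width': np.float64(93.2315)} 18.8
[ 237.03014701  -41.66081407 1766.48189195]
[ 995.18102988 -479.80211049  976.90234694]
blue [115 211  11  13  64] [120.1 217.3] [438.2 408.8  46. ]
orange [268 103  17  20 244] [275.7 112.7] [ 839.9 -127.2   40. ]
orange [239 155  10  10  65] [243.5 159.2] [661.9 -15.3  40. ]
orange [293 171  11   8  69] [297.9 174.7] [ 611.1 -211.    40. ]
orange [230 184  10  10  65] [234.8 188.3] [554.9  12.3  40. ]
orange [284 200  11   9  68] [289.4 204. ] [ 504.2 -182.5   40. ]
```

View pics/top0.png

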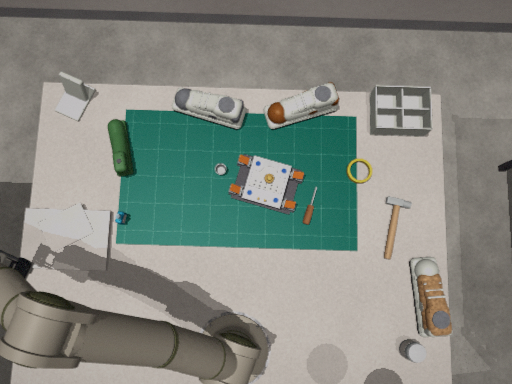

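View pics/scene0.png

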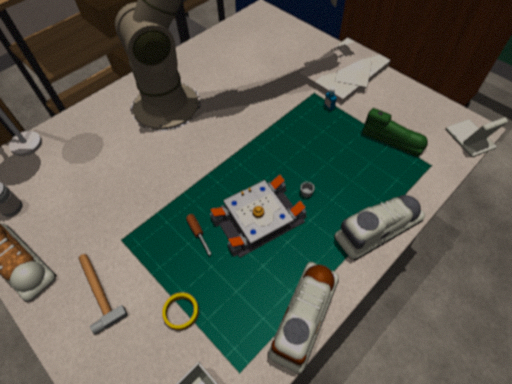

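Emit:
{"method": "servo_tool", "body": {"deltas": [[[-0.03,-0.03,-0.05,0,0,0.08,1],[-0.58,-0.6,-0.08,0,0,1.449,1],[-0.58,-0.6,-0.08,0,0,1.449,1],[-0.58,-0.6,-0.08,0,0,1.449,1],[-0.58,-0.6,-0.08,0,0,1.449,1],[-0.58,-0.6,-0.08,0,0,1.449,1],[-0.58,-0.6,-0.08,0,0,1.449,1],[-0.58,-0.6,-0.08,0,0,1.449,1],[-0.58,-0.6,-0.08,0,0,1.449,1],[-0.58,-0.6,-0.08,0,0,1.449,1],[-0.58,-0.6,-0.08,0,0,1.449,1],[-0.58,-0.6,-0.08,0,0,1.449,1],[-0.58,-0.6,-0.08,0,0,1.449,1],[-0.58,-0.6,-0.08,0,0,1.449,1],[-0.58,-0.6,-0.08,0,0,1.449,1],[-0.58,-0.6,-0.08,0,0,1.449,1],[-0.58,-0.6,-0.08,0,0,1.449,1],[-0.58,-0.6,-0.08,0,0,1.449,1],[-0.58,-0.6,-0.08,0,0,1.449,1],[-0.58,-0.6,-0.08,0,0,1.449,1]]], "squeeze": 20}}

```text
time_s: 1.77
tcp_pos: [578.8, -83.7, 297.6]
eef_rot: [0.792, 0.611, -0.0, -0.0]
ft_force: [1.2, 0.4, -0.6]
width: 0.6
```

Run:
```python
from h import *
s=bot.get_state(); print(s['tcp_pos'],s['eef_rot'],s['qpos'])
w=cap('wrist','w0.png')
print(-w['R'].T@w['t'])
hsv=cv2.cvtColor(w['frame'],cv2.COLOR_RGB2HSV)
for nm,lo,hi,z in (('blue',(95,90,50),(130,255,255),46),('orange',(5,150,80),(20,255,255),40)):
    n,l,st,ce=cv2.connectedComponentsWithStats(cv2.inRange(hsv,lo,hi))
    for i in range(1,n):
        if st[i,4]>60: print(nm,st[i],ce[i].round(1),ray(w,*ce[i],z).round(1))
```

```text
[578.84968755 -83.67511703 297.6040028 ] [ 7.91504040e-01  6.11163903e-01 -2.63608670e-05 -1.93917148e-04] [-0.32610914  0.37875894  0.5229485   1.85897854 -0.22715594  0.96317115
  0.04116219]
[598.1815976   -8.67666768 462.82467369]
orange [220 100  16  18 261] [227.3 108.7] [555.9   6.1  40. ]
orange [293 100  17  18 248] [301.4 108.5] [663.3 -21.6  40. ]
orange [ 406  134   51   40 1383] [430.9 152.3] [ 845.5 -137.    40. ]
orange [289 223  15  22 260] [296.1 233.4] [ 612.1 -219.4   40. ]
orange [224 224  11  19 123] [227.9 231.6] [ 500.2 -186.7   40. ]
```

View pics/w0.png

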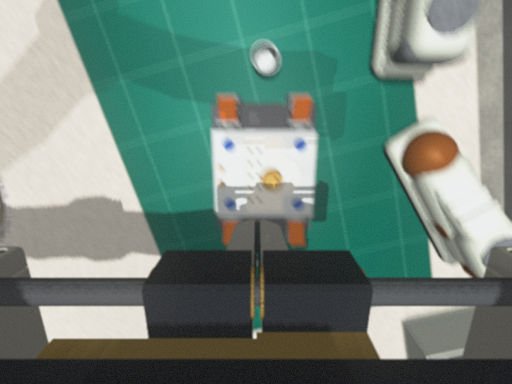

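Run:
```python
from h import *
from scipy.optimize import least_squares
M=np.array([[-55,48],[55,48],[55,-48],[-55,-48]])
def T(p,m): c,s=np.cos(p[2]),np.sin(p[2]); return m@np.array([[c,s],[-s,c]])+p[:2]
for n in('top','scene','wrist'):
    c=cap(n); f={'top':'top0','scene':'scene0','wrist':'w0'}[n]
    im=cv2.imread(f'pics/{f}.png')
    big=cv2.resize(im,None,fx=4,fy=4,interpolation=cv2.INTER_CUBIC)
    hsv=cv2.cvtColor(big,cv2.COLOR_BGR2HSV)
    m=cv2.inRange(hsv,(100,70,40),(130,255,255))
    k,l,st,ce=cv2.connectedComponentsWithStats(m); P=[]
    p0=[583,-103,-.255]
    for i in range(1,k):
        u=(ce[i]+.5)/4-.5; X=ray(c,*u,46)
        if st[i,4]>30 and np.hypot(X[0]-583,X[1]+103)<95: P.append(X[:2])
    P=np.array(P)
    print(n,P.round(1).tolist())
    Q=[]; idx=[]
    for j,t in enumerate(T(p0,M)):
        d=np.hypot(*(P-t).T)
        if d.min()<14: Q.append(P[d.argmin()]); idx.append(j)
    r=least_squares(lambda p:(T(p,M[idx])-Q).ravel(),p0)
    print(idx,r.x.round(3),r.fun.round(1))
```

```text
top [[648.0, -66.2], [623.8, -159.5], [541.8, -38.7], [517.1, -132.0]]
[0, 1, 2, 3] [ 5.82662e+02 -9.90940e+01 -2.54000e-01] [-0.3 -0.1 -0.  -0.2  0.   0.1  0.3  0.3]
scene [[543.0, -39.3], [518.8, -132.4], [649.2, -66.9], [625.4, -159.7]]
[0, 1, 2, 3] [ 5.84091e+02 -9.95440e+01 -2.53000e-01] [-0.2 -0.1  0.2  0.1 -0.  -0.1  0.   0.1]
wrist [[543.3, -47.3], [649.2, -75.4], [518.4, -139.9], [624.8, -168.6]]
[0, 1, 2, 3] [ 5.83929e+02 -1.07824e+02 -2.60000e-01] [-0.1  0.1  0.2 -0.2 -0.1  0.2  0.  -0.1]
```

Run:
```python
from h import *
s=bot.get_state(); print(s['tcp_pos'],s['qd'].round(3),s['ft_force'])
M=np.array([[-55,48],[55,48],[55,-48],[-55,-48]])
w=cap('wrist','w1.png')
hsv=cv2.cvtColor(cv2.resize(w['frame'],None,fx=4,fy=4,interpolation=cv2.INTER_CUBIC),cv2.COLOR_RGB2HSV)
k,l,st,ce=cv2.connectedComponentsWithStats(cv2.inRange(hsv,(100,70,40),(130,255,255)))
for i in range(1,k):
    X=ray(w,*((ce[i]+.5)/4-.5),46)
    if st[i,4]>30 and np.hypot(X[0]-583,X[1]+103)<95: print(X.round(1),ce[i]/4)
a=-.2535;x=np.array([np.cos(a),np.sin(a)]);y=np.array([-x[1],x[0]]);C=np.array([583.4,-99.3])
print('corners',[(C+m[0]*x+m[1]*y).round(1) for m in M])
# orange tab centroids in bed-parallel coords, rel. plate centre, using tab centroid height ~41
for n,f in(('top','top0'),('scene','scene0')):
    c=cap(n); hs=cv2.cvtColor(cv2.resize(cv2.imread(f'pics/{f}.png'),None,fx=4,fy=4,interpolation=cv2.INTER_CUBIC),cv2.COLOR_BGR2HSV)
    k,l,st,ce=cv2.connectedComponentsWithStats(cv2.inRange(hs,(4,120,70),(20,255,255)))
    for i in range(1,k):
        X=ray(c,*((ce[i]+.5)/4-.5),41.5)[:2]-C
        if st[i,4]>200 and np.hypot(*X)<140: print(n,(X@x).round(1),(X@y).round(1))
```

```text
[578.42681657 -83.09459214 297.18377399] [-0.045 -0.011 -0.029  0.019 -0.002  0.001 -0.008] [ 0.09388648  0.50945178 -0.68071523]
[646.9 -66.7  46. ] [298.45565798 141.6441513 ]
[540.6 -39.3  46. ] [226.40691661 142.06383323]
[ 516.6 -132.    46. ] [228.61985237 201.66297591]
[ 622.8 -159.6   46. ] [296.25484121 201.39601084]
corners [array([542.2, -39. ]), array([648.7, -66.6]), array([ 624.6, -159.6]), array([ 518.1, -132. ])]
top 54.5 100.6
top 54.5 -101.1
top 13.4 -5.2
top -55.7 100.6
top -55.8 -100.8
scene -55.6 101.3
scene 54.9 101.3
scene 4.1 -1.0
scene -55.3 -101.1
scene 54.7 -101.5
```

Emit:
{"method": "servo_tool", "body": {"deltas": [[[0.034,-0.046,0.04,0,0,0,1],[0.034,-0.046,0.08,0,0,0,1],[0.034,-0.046,0.12,0,0,0,1],[0.034,-0.046,0.16,0,0,0,1],[0.034,-0.046,0.2,0,0,0,1],[0.034,-0.046,0.22,0,0,0,1],[0.034,-0.046,0.235,0,0,0,1],[0.034,-0.046,0.237,0,0,0,1],[0.034,-0.046,0.237,0,0,0,1],[0.034,-0.046,0.237,0,0,0,1],[0.034,-0.046,0.237,0,0,0,1]]]}}

```text
time_s: 3.03
tcp_pos: [543.7, -36.8, 62.1]
eef_rot: [0.791, 0.611, 0.001, 0.001]
ft_force: [-0.9, -0.5, 0.7]
width: 0.4
```

Emit:
{"method": "servo_tool", "body": {"deltas": [[[-0.002,-0.001,0.008,0,0,0,1],[-0.002,-0.001,0.012,0,0,0,1],[-0.002,-0.001,0.014,0,0,0,1],[-0.002,-0.001,0.015,0,0,0,1],[-0.002,-0.001,0.016,0,0,0,1],[-0.002,-0.001,0.017,0,0,0,1],[-0.002,-0.001,0.017,0,0,0,1],[-0.002,-0.001,0.017,0,0,0,1]]]}}

```text
time_s: 3.7
tcp_pos: [541.1, -38.6, 43.9]
eef_rot: [0.792, 0.611, 0.0, -0.0]
ft_force: [-2.0, 1.3, 8.4]
width: 0.9
```

Emit:
{"method": "servo_tool", "body": {"deltas": [[[0,0,0.001,0,0,0,1],[0,0,0.002,0,0,0,1],[0,0,0.002,0,0,0,1],[0,0,0.002,0,0,0,1],[0,0,0.002,0,0,0,1]]]}}

```text
time_s: 4.12
tcp_pos: [541.1, -38.5, 42.1]
eef_rot: [0.792, 0.611, 0.0, -0.0]
ft_force: [-1.5, 2.1, 9.1]
width: 0.5
```

Emit:
{"method": "servo_tool", "body": {"deltas": [[[0,0,0.001,0,0,0,1],[0,0,0.002,0,0,0,1],[0,0,0.002,0,0,0,1],[0,0,0.002,0,0,0,1],[0,0,0.002,0,0,0,1]]]}}

```text
time_s: 4.53
tcp_pos: [541.1, -38.4, 41.2]
eef_rot: [0.792, 0.611, 0.001, -0.0]
ft_force: [-5.1, 2.3, 25.7]
width: 0.7
```

Run:
```python
from h import *
s=bot.get_state(); print(s['tcp_pos'],s['ft_force'],s['width'])
w=cap('wrist','w2.png')
```

```text
[541.10661782 -38.43924194  41.23314561] [-5.09336034  2.2693228  25.69576491] 0.667260090555044
```

View pics/w2.png

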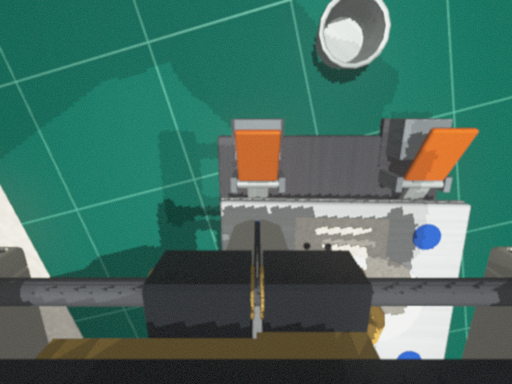

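Emit:
{"method": "servo_tool", "body": {"deltas": [[[0,0,-0.01,0,0,0,1],[0,0,-0.03,0,0,0,1],[0,0,-0.05,0,0,0,1],[-0.03,0,-0.05,0,0,0,1],[-0.06,0,-0.05,0,0,0,1],[-0.09,0,-0.05,0,0,0,1],[-0.096,0,-0.05,0,0,0,1],[-0.096,0,-0.05,0,0,0,1],[-0.096,0,-0.03,0,0,0,1],[-0.096,0,-0.022,0,0,0,1],[-0.096,0,-0.022,0,0,0,1],[-0.096,0,-0.022,0,0,0,1],[-0.096,0,-0.022,0,0,0,1]]]}}

```text
time_s: 5.67
tcp_pos: [517.2, -131.1, 61.8]
eef_rot: [0.791, 0.611, -0.0, -0.0]
ft_force: [0.2, 0.4, 0.8]
width: 0.2
```

Emit:
{"method": "servo_tool", "body": {"deltas": [[[0,0,0.008,0,0,0,1],[0,0,0.012,0,0,0,1],[0,0,0.014,0,0,0,1],[0,0,0.015,0,0,0,1],[0,0,0.016,0,0,0,1],[0,0,0.017,0,0,0,1],[0,0,0.017,0,0,0,1],[0,0,0.017,0,0,0,1]]]}}

```text
time_s: 6.33
tcp_pos: [516.8, -131.6, 46.2]
eef_rot: [0.792, 0.611, 0.001, -0.0]
ft_force: [-5.1, 1.9, 25.6]
width: 0.4
```

Emit:
{"method": "servo_tool", "body": {"deltas": [[[0,0,-0.01,0,0,0,1],[0,0,-0.03,0,0,0,1],[0,0,-0.05,0,0,0,1],[0.03,0,-0.05,0,0,0,1],[0.065,0,-0.05,0,0,0,1],[0.1,0,-0.05,0,0,0,1],[0.13,0,-0.05,0,0,0,1],[0.15,0,-0.05,0,0,0,1],[0.151,0,-0.05,0,0,0,1],[0.151,0,-0.04,0,0,0,1],[0.151,0,-0.02,0,0,0,1],[0.151,0,-0.016,0,0,0,1],[0.151,0,-0.016,0,0,0,1],[0.151,0,-0.016,0,0,0,1]]]}}

```text
time_s: 7.5
tcp_pos: [554.8, 12.9, 60.5]
eef_rot: [0.792, 0.61, -0.001, -0.0]
ft_force: [-0.1, -0.0, 0.2]
width: 0.4
```

Run:
```python
from h import *
s=bot.get_state(); p=s['tcp_pos']; print(p,s['ft_force'])
a=-.2535;d=p[:2]-[583.4,-99.3]
print(d@[np.cos(a),np.sin(a)],d@[-np.sin(a),np.cos(a)])
w=cap('wrist','w3.png')
```

```text
[554.77371535  12.8646812   60.46338438] [-0.06959238 -0.04118331  0.21787249]
-55.84159265976111 101.40067263419942
```

View pics/w3.png

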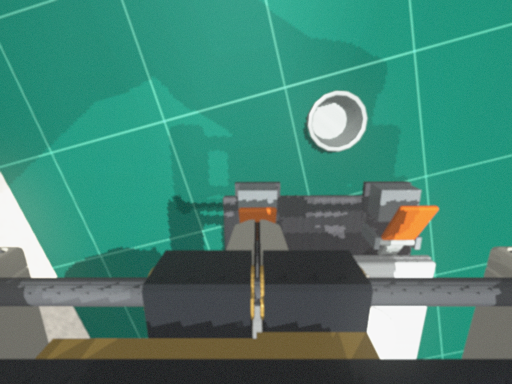

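Emit:
{"method": "servo_tool", "body": {"deltas": [[[0.002,0.001,0.004,0,0,0,1],[0.002,0.001,0.007,0,0,0,1],[0.002,0.001,0.01,0,0,0,1],[0.002,0.001,0.012,0,0,0,1],[0.002,0.001,0.014,0,0,0,1],[0.002,0.001,0.016,0,0,0,1],[0.002,0.001,0.018,0,0,0,1],[0.002,0.001,0.02,0,0,0,1],[0.002,0.001,0.022,0,0,0,1],[0.002,0.001,0.024,0,0,0,1],[0.002,0.001,0.026,0,0,0,1],[0.002,0.001,0.027,0,0,0,1],[0.002,0.001,0.027,0,0,0,1],[0.002,0.001,0.027,0,0,0,1]]]}}

```text
time_s: 8.72
tcp_pos: [557.7, 16.8, 34.1]
eef_rot: [0.791, 0.611, 0.001, 0.0]
ft_force: [1.9, 1.7, 3.7]
width: 0.4
```

Emit:
{"method": "servo_tool", "body": {"deltas": [[[0,0,0.001,0,0,0,1],[0,0,0.002,0,0,0,1],[0,0,0.003,0,0,0,1],[0,0,0.003,0,0,0,1],[0,0,0.003,0,0,0,1],[0,0,0.003,0,0,0,1]]]}}

```text
time_s: 9.22
tcp_pos: [557.8, 17.0, 31.9]
eef_rot: [0.791, 0.611, 0.001, 0.0]
ft_force: [-0.7, 4.1, 17.6]
width: 0.4
```

Firm stop at 31.9 mm, the flat height. Lift clear and check.

Emit:
{"method": "servo_tool", "body": {"deltas": [[[0,0,-0.01,0,0,0,1],[0,0,-0.04,0,0,0,1],[0,0,-0.08,0,0,0,1],[0,0,-0.12,0,0,0,1],[0.03,-0.03,-0.16,0,0,0,1],[0.03,-0.06,-0.2,0,0,0,1],[0,-0.09,-0.22,0,0,0,1],[-0.02,-0.1,-0.24,0,0,0,1],[-0.05,-0.1,-0.25,0,0,0,1],[-0.08,-0.1,-0.25,0,0,0,1],[-0.09,-0.1,-0.25,0,0,0,1],[-0.09,-0.1,-0.25,0,0,0,1],[-0.09,-0.1,-0.25,0,0,0,1],[-0.09,-0.1,-0.25,0,0,0,1],[-0.09,-0.1,-0.25,0,0,0,1],[-0.09,-0.1,-0.25,0,0,0,1],[-0.09,-0.1,-0.25,0,0,0,1]]]}}

```text
time_s: 10.63
tcp_pos: [437.3, -45.1, 280.2]
eef_rot: [0.791, 0.612, -0.0, -0.0]
ft_force: [0.3, -0.2, -0.8]
width: 0.3
```

Run:
```python
from h import *
s=bot.get_state(); print(s['tcp_pos'],s['ft_force'],np.abs(s['qd']).max())
w=cap('wrist','w4.png')
c=cap('scene','s4.png')
t=cv2.resize(c['frame'][150:270,190:320],(780,720))[:,:,::-1]
cv2.imwrite('pics/v4.png',np.hstack([cv2.resize(t,(400,370)),cv2.resize(w['frame'][60:,150:370],(251,370))[:,:,::-1]]))
a=-.2535;C=np.array([583.4,-99.3]);x=np.array([np.cos(a),np.sin(a)]);y=np.array([-x[1],x[0]])
hs=cv2.cvtColor(cv2.resize(c['frame'],None,fx=4,fy=4,interpolation=cv2.INTER_CUBIC),cv2.COLOR_RGB2HSV)
for nm,lo,hi,z in(('blue',(100,70,40),(130,255,255),46),('tab',(4,120,70),(20,255,255),41.5)):
    k,l,st,ce=cv2.connectedComponentsWithStats(cv2.inRange(hs,lo,hi))
    for i in range(1,k):
        X=ray(c,*((ce[i]+.5)/4-.5),z)[:2]-C
        if st[i,4]>60 and np.hypot(*X)<140: print(nm,(X@x).round(1),(X@y).round(1),st[i,4])
```

```text
[437.3272202  -45.09865442 280.2377121 ] [ 0.33506219 -0.17660777 -0.79795411] 0.005788465382315981
blue -54.2 48.1 339
blue -53.9 -48.3 373
blue 55.5 47.9 372
blue 55.8 -48.0 410
tab -47.8 100.4 1831
tab -74.1 14.9 64
tab -74.9 -9.2 72
tab 54.8 101.4 2090
tab 4.5 -1.3 1510
tab -55.0 -101.1 1629
tab 54.8 -101.5 1941
```

View pics/v4.png

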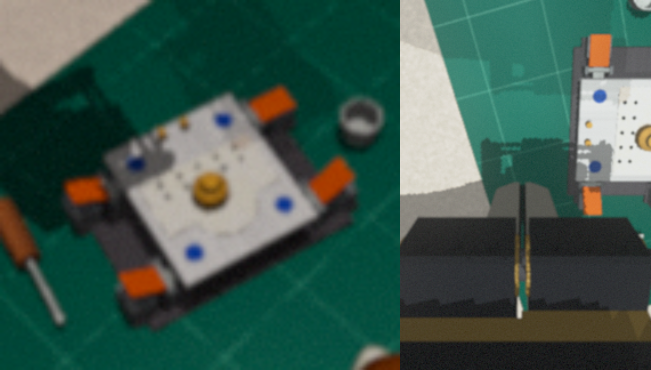

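```bash
python3 -c "
from rig import workorder; print(workorder.close_job())"
```

```text
the job is handed in; nothing more can be done
None
```

Corner 1 (near the robot, left side) was the one that rocked. I pressed its orange shim tab down flat and handed the job in at about 10.7 s of the 64 s allowed.

- **Finding the corner:** Pressing corner 1 took about 9 N. It went down to 41.2 mm before stopping hard at 26 N. Corner 4 held solid at 46.2 mm under the same 26 N. I did not press corners 2 and 3.
- **Pressing the tab:** Tab 1 went down until it stopped firmly at 31.9 mm, against 32 mm expected for flat.
- **Last camera check:**
  - Tab 1 looks flat, and the other three stand where they did before.
  - The blue spots are within about 1.5 mm of their starting positions.
  - The weight is still at the middle of the plate, and the arm is clear of everything.
  - I did not measure the plate's tilt or how far the other bench items may have moved. The tin and awl looked undisturbed.
- **One disagreement:** The first wrist-camera picture, taken while the arm was still settling, put the plate about 8 mm off. A repeat once it had settled agreed with the other two cameras.

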